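# Snap the lid onto the paint tub

### The job

The paint tubes are packed: put the lid that fits on their tub and snap it shut, so that the tub can go back on the shelf. Hold the lid tilted and hook the stiff lip at one end under the tub's rim, then swing it down and press the tongue end until it clicks and the lid lies flat on the rim all round; do not lean hard on it or knock the tub over. Leave the smaller tub, its lid and the camera where they are.

Things in the scene. Friction and masses are not known exactly. Their poses are not given: they have to be found in the camera images.
- tub: Larger of two open white tubs, four paint tubes lying low in it; loose, 0.7-1 kg. Origin: centre of underside; z up, x lengthwise. Rolled round rim 160 (x) by 114 (y) mm outside, 4.4 mm thick, top at z = 62. At the top the walls stand 6 mm inside the rim's outer edge: a lip can hook under it. Both ends alike: the lid fits either way round. Shut: lid origin 50 mm above this one, centres within 2 mm.
- lid: Larger of two white lids, right way up on the table, 168 (x) by 124 (y) mm, 0.08-0.13 kg. Origin: centre of its lower (skirt) edge; z up, x lengthwise towards the tongue end, where a pull tab 46 mm wide sticks out to x = 93. Skirt 12 mm deep, 2 mm of play to the rim on each long side; panel 3 mm thick, underside z = 12, top z = 15.
- lid_ridge (a point): Middle of the top of the lid's grip ridge, a solid bar 80 mm long (x), 14 mm wide (y), standing 20 mm above the panel; (0, 0, 35) mm from the lid's origin, same axes.
- lid_hook_end (a point): Panel underside at the lip end, (-77, 0, 12) mm from lid origin; at rim-top height when home. Below it a rigid lip 70 mm wide: tip at x = -76, 6.4 mm under the panel; root on the end skirt at x = -81, 4.9 mm under. It cannot be pressed on from above: lay the panel on the rim with the tongue end 8-15 deg up and the lip outside, then draw the lid to its own +x until the end skirt meets the rim.
- lid_tongue_end (a point): Panel underside at the tongue end, (77, 0, 12) mm from lid origin; at rim-top height when home. Above it the panel is bare and flat, x = 42 to 82: press there. The springy tongue below rests on the rim about 7 mm before home, needs a push rising to 12-20 N, then snaps under the rim and holds; the lid cracks beyond about 30 N of push.
- small_tub: Smaller, empty white tub, 110 x 84 mm, 45 mm tall; leave it. Origin: centre of the underside.
- small_lid: The smaller tub's lid, 118 x 94 mm, on the table, with a ridge 55 mm long; does not fit the larger tub; leave it. Origin: centre of its lower edge.
- camera: Black and silver film camera, 137 mm wide, 84 mm tall, standing on its base; leave it. Origin: centre of the underside.

How it is judged (in metres and radians):
At the end, for the whole second after the job is handed in: The lid is home on the larger tub: its lip end within 2.5 mm and tongue end within 2 mm of lying on the rim, centres within 4 mm, lengths parallel within 2 degrees; the tub upright on the table, all at rest; smaller tub, smaller lid and camera within 30 mm of their places (z of lid_hook_end in the frame of tub between 0.058 and 0.0645 m and z of lid_tongue_end in the frame of tub between 0.058 and 0.064 m and horizontal distance between lid and tub below 0.004 m and angle between the x axis of lid and the x axis of tub, either way round below 0.04 rad and angle between tub's own z axis and vertical below 0.03 rad and height (world z) of tub below 0.004 m and linear speed of each of tub, lid below 0.01 m/s and distance of each of small_tub, small_lid, camera from where it was at the start of the episode below 0.03 m); the robot touches nothing.
It fails at once if the tub is knocked over or tipped by more than about 14 degrees (angle between tub's own z axis and vertical above 0.25 rad).
It fails at once if the smaller tub is moved more than 30 mm (distance of small_tub from where it was at the start of the episode above 0.03 m).
It fails at once if the smaller lid is moved more than 30 mm (distance of small_lid from where it was at the start of the episode above 0.03 m).
It fails at once if the camera is moved more than 30 mm (distance of camera from where it was at the start of the episode above 0.03 m).
It fails at once if the lid is pressed on the tub with over 50 N, enough to crack it (contact force between lid and tub above 50 N).
It also fails if it takes over 51 s, if anything falls off the work surface, if the arm or the gripper's body presses on something with over 40 N, if the wrist force passes 120 N, or if a joint passes its speed limit or range.

### The arm

A 6-joint arm with a two-finger parallel gripper is mounted at the origin on the work surface. World frame = base frame: x ahead of the robot, y to its left, z up, the work surface at z = 0. Lengths are in m, angles in degrees, forces in N, time in s.
With the tool pointing down it reaches from about 0.4 to 0.825 m from the base axis. Payload 7 kg.
Tool frame: the origin (TCP) lies between the finger pads; the fingertips stand ctrl.nose_length ahead of it and the grasp point (between the pads) lies 2 mm behind it (ctrl.nose_length is the distance from the TCP to the fingertips, in m); z points along the fingers, y is the line along which they close (so a half turn about z gives the same grasp; the last joint's range is limited). The gripper opens to 88 mm and grips with 3 to 60 N. Pads are 19 mm wide; open, the fingers measure 130 mm over their backs; the gripper's body (78 mm by 193 mm) begins 47 mm behind the grasp point.
Start: joints at [-52.477, 20.546, 0.682, 0, -70.136, -16.507], TCP at [0.242, -0.63, 0.212] pointing down, gripper open.
Joint ranges: [-176.03, 176.03], [-82.01, 121.73], [-58.28, 71.71], [-173.87, 95.51], [-174.79, -0.11], [-173.66, 173.66]. Speed limits (degrees/s): [136.94, 136.94, 172.46, 180, 180, 180].

### API

Orientations are given as [roll, pitch, yaw] about the fixed x, y, z axes, in that order (R = Rz(yaw) Ry(pitch) Rx(roll)).
In Python, from plant import ctrl gives the robot as it stands.
- The arm moves only by the tool apply_moves, never from a script. Its argument "commands" is a list of rows, each a list of 3 entries, a list of its own where there are three numbers: the shift along the world's x, y, z in cm, then the turn about the world's z in rad, then the closure, from 0 (fully open) to 1 (shut). In form: [[[x, y, z], turn, jaw], ...]. A call has 1 to 20 rows; each row is the pose to reach, as a shift and turn from the pose commanded when the call began; what a row does not reach only later rows make up. A row lasts 1/12 s, in which the tool goes at most 41.7 mm and 7.16 degrees, less where a joint would pass 70% of its speed; a pose out of reach is approached as far as the arm can. A call with a gripper value outside its range is refused whole. The fingers move at their own pace and stop on an object; the grip force is fixed at half the most. Time passes only in rows, so rows that repeat a pose let the fingers close. It gives the time, the measured TCP pose, the force, the opening and the grip force at its end, in the units of the state.
- ctrl.get_obs(): the state, without advancing time (a new reading comes with each control period).
- ctrl.snapshot(name): name is "scene" or "top" or "wrist"; returns a dict with "img" (400x640x3 uint8, red, green, blue), "fx", "fy", "cx", "cy" (pixels), "T" (4x4, takes a point from camera to world coordinates). Camera axes: x right, y up, looking along -z (the intrinsics and any distortion apply to the point x, -y, -z); pixel columns grow to the right and rows downward; lengths in m; the calibration is good to about 2 mm. A picture is of the moment at which its call begins. There is no depth.
- ctrl.close_job(): hands the job in; it is judged then, once.
Trained networks look in a picture, given as the dict that the camera call returned (one of the last four; its "shot" number tells which), for a name from the list of things; names that differ only in an ending like _2 or _b are one class to them, and where a whole thing is asked for, a point or a joint stands for the part that bears it (a point fixed in the world has none). Each returns a list of dicts, best first, with "score" (0 to 1); they miss things now and then, are a little off and sometimes report something else, mostly with a low value. They report only what shows in the picture. A call takes as long as a camera call.
- ctrl.search_frame(picture, target): "at" ([column, row] in pixels, amid what is visible of it).
- ctrl.spot_point(picture, target): "at" ([column, row] in pixels: a listed point, or the origin of a listed thing).
The state is a dict: "clock": time; "joint_pos": joint angles; "qvel": joint speeds; "tau": joint torques, N m; "tool_pos": TCP position; "orientation": TCP orientation; "force": force on the tool from outside, world axes, zero at the start; "moment": the same for the moment, N m; "opening": finger opening in m; "gripper_force": force on a finger pad.
Only numpy, scipy, OpenCV 4.12 (cv2) and the standard library are available. Lean on these libraries where they do the work, as an engineer would, in place of code of your own. Each camera call takes 0.05 s, during which the arm holds its last target. There are 200 camera calls.

## Working session

There is one attempt and no reset: what is moved stays moved. The work goes in short steps, Python scripts to look and compute and a tool call to move; the robot and the scene stay as the last step left them, time stands still between calls to the robot, and variables do not carry over. Pictures are saved under pics/ and viewed, at most 10 in all, crops included, and the job is handed in when it is done.

Besides the shell and the picture viewer there is one more tool, called after "Call:" by a JSON object that holds its "api" and its "payload". apply_moves: Moves the arm, as the interface text tells. Its arguments: {"type":"object","properties":{"commands":{"type":"array"}},"required":["commands"]}

```bash
mkdir -p pics
cat > h.py <<'E'
from plant import ctrl
import numpy as np, cv2
def ray(p,uv):
    d=np.array([(uv[0]-p["cx"])/p["fx"],-(uv[1]-p["cy"])/p["fy"],-1.])
    T=np.array(p["T"]); return T[:3,3],T[:3,:3]@d
def atz(p,uv,z):
    o,d=ray(p,uv); return o+d*(z-o[2])/d[2]
def proj(p,X):
    T=np.array(p["T"]); q=T[:3,:3].T@(np.asarray(X)-T[:3,3])
    return np.array([p["cx"]+p["fx"]*q[0]/-q[2],p["cy"]-p["fy"]*q[1]/-q[2]])
def snap(n,f=None):
    p=ctrl.snapshot(n)
    if f: cv2.imwrite(f"pics/{f}.png",np.array(p["img"])[:,:,::-1])
    return p
E
python3 - <<'E'
from h import *
print({k:p for k,p in ctrl.get_obs().items()}, ctrl.nose_length)
Z=dict(tub=0,lid=0,lid_ridge=.035,lid_hook_end=.012,lid_tongue_end=.012,small_tub=0,small_lid=0,camera=0)
for n in("top","scene"):
    p=snap(n,n+"0"); print(n,sorted(k for k in p if k!="img"),p["fx"],np.round(p["T"],3).tolist())
    for t,z in Z.items():
        for r in ctrl.spot_point(p,t)[:3]: print(t,np.round(r["at"],1),round(r["score"],2),np.round(atz(p,r["at"],z),4))
E
```

```text
{'clock': 0.0, 'joint_pos': array([-5.24767697e+01,  2.05929084e+01,  6.31716602e-01, -2.03504262e-02,
       -7.01359953e+01, -1.65080592e+01]), 'qvel': array([-0.02186685,  0.00188875,  0.0026596 , -0.01276187, -0.05316157,
        0.1041075 ]), 'tau': array([-3.04068762e-04, -5.82717705e+01,  2.93073070e+01,  6.99728519e+00,
        7.17966323e-03, -1.61358962e-04]), 'tool_pos': array([ 0.24185488, -0.62961146,  0.21148974]), 'orientation': array([ 1.79901383e+02, -9.27663244e-03, -1.58991752e+02]), 'force': array([-0.04796454,  0.57033794,  0.63310144]), 'moment': array([-0.02928038,  0.06258374, -0.0060136 ]), 'gripper_force': 0.0, 'opening': 0.08745012201929371} 0.017
top ['T', 'cx', 'cy', 'fx', 'fy', 'shot'] 361.7280542805556 [[0.009, 0.989, -0.151, 0.451], [-0.999, 0.004, -0.036, -0.003], [-0.035, 0.151, 0.988, 0.893], [0.0, 0.0, 0.0, 1.0]]
tub [238.  217.3] 0.85 [0.5535 0.2533 0.    ]
lid [345.8 227.6] 0.56 [ 0.5292 -0.0167  0.    ]
lid [239.3 217. ] 0.32 [0.5542 0.25   0.    ]
lid_ridge [342.4 226. ] 0.57 [ 0.5299 -0.0081  0.035 ]
lid_hook_end [352.6 256.8] 0.65 [ 0.4579 -0
[... 350 characters left out ...]
ra [351.6 256.5] 0.41 [ 0.4587 -0.031   0.    ]
scene ['T', 'cx', 'cy', 'fx', 'fy', 'shot'] 415.5167968347751 [[0.647, -0.542, 0.536, 1.108], [0.762, 0.461, -0.454, -0.397], [-0.001, 0.703, 0.712, 0.73], [0.0, 0.0, 0.0, 1.0]]
tub [365.1 166.7] 0.87 [0.5595 0.2488 0.    ]
lid [279.1 208.6] 0.9 [ 0.5334 -0.0179  0.    ]
lid_ridge [279.8 194.2] 0.58 [ 0.5247 -0.0067  0.035 ]
lid_hook_end [249.3 189.2] 0.55 [ 0.4424 -0.0407  0.012 ]
lid_tongue_end [305.7 219.7] 0.86 [0.6107 0.0015 0.012 ]
small_tub [388.1 226.1] 0.76 [0.7409 0.1406 0.    ]
small_lid [202.1 259.8] 0.95 [ 0.5468 -0.2351  0.    ]
small_lid [388.4 229.5] 0.29 [0.7483 0.1335 0.    ]
camera [309.2 300.1] 0.67 [ 0.7711 -0.1224  0.    ]
```

View pics/top0.png

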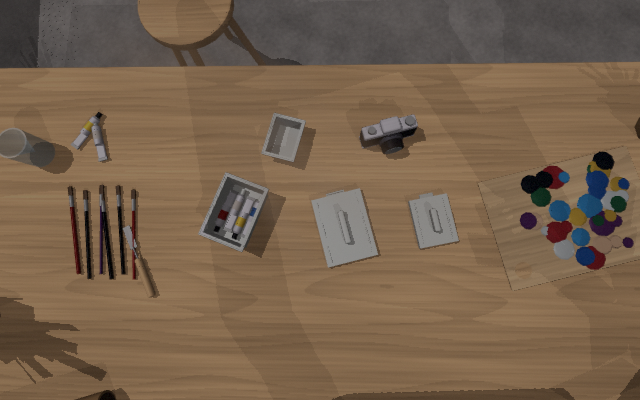

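View pics/scene0.png

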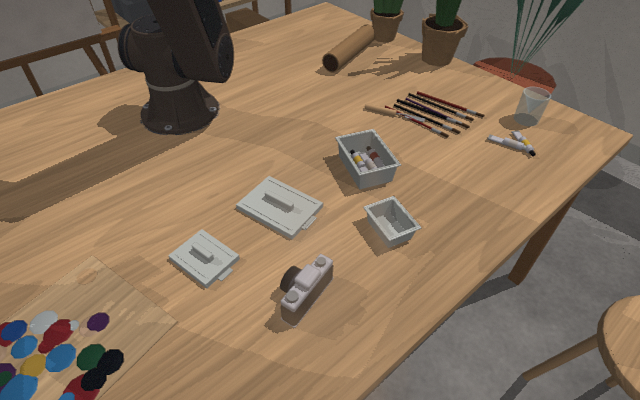

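Call:
{"api": "apply_moves", "payload": {"commands": [[[28.8, 62, 3], -0.1, 0], [[28.8, 62, 3], -0.1, 0], [[28.8, 62, 3], -0.1, 0], [[28.8, 62, 3], -0.1, 0], [[28.8, 62, 3], -0.1, 0], [[28.8, 62, 3], -0.1, 0], [[28.8, 62, 3], -0.1, 0], [[28.8, 62, 3], -0.1, 0], [[28.8, 62, 3], -0.1, 0], [[28.8, 62, 3], -0.1, 0], [[28.8, 62, 3], -0.1, 0], [[28.8, 62, 3], -0.1, 0], [[28.8, 62, 3], -0.1, 0], [[28.8, 62, 3], -0.1, 0], [[28.8, 62, 3], -0.1, 0], [[28.8, 62, 3], -0.1, 0], [[28.8, 62, 3], -0.1, 0], [[28.8, 62, 3], -0.1, 0], [[28.8, 62, 3], -0.1, 0]]}}

```text
clock: 2.48
tool_pos: [0.5303, -0.009, 0.2422]
orientation: [-180.0, -0.0, -164.6]
force: [-0.4, -0.2, 0.4]
opening: 0.0876
gripper_force: 0.0
```

Run:
```python
from h import *
o=ctrl.get_obs(); print(o["clock"],o["tool_pos"],o["orientation"],o["joint_pos"])
p=snap("wrist","w1"); print(np.round(p["T"],3).tolist(),p["fx"])
for t,z in dict(lid=0,lid_ridge=.035,lid_hook_end=.012,lid_tongue_end=.012).items():
    for r in ctrl.spot_point(p,t)[:2]: print(t,np.round(r["at"],1),round(r["score"],2),np.round(atz(p,r["at"],z),4))
```

```text
2.4833 [ 0.53025228 -0.00902296  0.24224805] [-1.79999961e+02 -2.50783557e-02 -1.64592412e+02] [ 2.02258057e+01  5.78025957e+00 -1.47974853e+01 -2.20782629e-03
 -6.94472481e+01 -9.48174426e+01]
[[-0.266, -0.933, -0.242, 0.465], [0.964, -0.257, -0.067, -0.026], [0.0, -0.251, 0.968, 0.414], [0.0, 0.0, 0.0, 1.0]] 318.41984326193983
lid [324.4 162.4] 0.59 [ 0.5253 -0.0087  0.    ]
lid [318.6 101.3] 0.57 [ 0.4533 -0.0361  0.    ]
lid_ridge [321.6 170.7] 0.95 [ 0.5308 -0.0108  0.035 ]
lid_hook_end [319.4 104. ] 0.8 [ 0.4564 -0.0341  0.012 ]
lid_tongue_end [319.3 222.8] 0.64 [0.6035 0.0058 0.012 ]
```

View pics/w1.png

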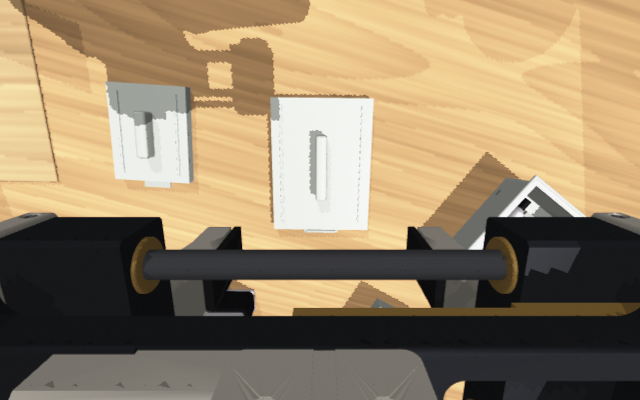

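Call:
{"api": "apply_moves", "payload": {"commands": [[[0, -0.3, 0], 0.125, 0], [[0, -0.3, 0], 0.25, 0], [[0, -0.3, 0], 0.375, 0], [[0, -0.3, 0], 0.5, 0], [[0, -0.3, 0], 0.625, 0], [[0, -0.3, 0], 0.75, 0], [[0, -0.3, 0], 0.875, 0], [[0, -0.3, 0], 1.0, 0], [[0, -0.3, 0], 1.125, 0], [[0, -0.3, 0], 1.25, 0], [[0, -0.3, 0], 1.375, 0], [[0, -0.3, 0], 1.5, 0], [[0, -0.3, 0], 1.625, 0], [[0, -0.3, 0], 1.75, 0], [[0, -0.3, 0], 1.875, 0], [[0, -0.3, 0], 2.0, 0], [[0, -0.3, 0], 2.125, 0], [[0, -0.3, 0], 2.25, 0], [[0, -0.3, 0], 2.375, 0], [[0, -0.3, 0], 2.5, 0]]}}

```text
clock: 4.4
tool_pos: [0.5298, -0.014, 0.2427]
orientation: [-180.0, -0.0, -21.2]
force: [0.4, 1.0, -0.4]
opening: 0.088
gripper_force: 0.0
```

Call:
{"api": "apply_moves", "payload": {"commands": [[[0, 0, -2], 0.125, 0], [[0, 0, -4], 0.25, 0], [[0, 0, -6], 0.375, 0], [[0, 0, -8], 0.5, 0], [[0, 0, -10], 0.625, 0], [[0, 0, -10], 0.638, 0], [[0, 0, -10], 0.638, 0]]}}

```text
clock: 4.98
tool_pos: [0.5294, -0.014, 0.1422]
orientation: [180.0, 0.1, 14.9]
force: [0.4, -0.4, 0.4]
opening: 0.0874
gripper_force: 0.0
```

Run:
```python
from h import *
o=ctrl.get_obs(); print(o["clock"],o["tool_pos"],o["orientation"],o["joint_pos"])
p=snap("wrist","w2"); print(np.round(p["T"],3).tolist())
for t,z in dict(lid=0,lid_ridge=.035,lid_hook_end=.012,lid_tongue_end=.012).items():
    for r in ctrl.spot_point(p,t)[:2]: print(t,np.round(r["at"],1),round(r["score"],2),np.round(atz(p,r["at"],z),4))
```

```text
4.9833 [ 0.52942784 -0.0140146   0.14223246] [1.79979800e+02 1.07972845e-01 1.48682870e+01] [ 1.97247484e+01  1.03454304e+01 -2.32147278e+01  1.31671464e-02
 -5.65491378e+01  8.51362892e+01]
[[0.257, 0.934, 0.247, 0.595], [-0.966, 0.248, 0.066, 0.004], [0.0, -0.255, 0.967, 0.314], [0.0, 0.0, 0.0, 1.0]]
lid [325.7 181.2] 0.69 [ 0.5294 -0.0151  0.    ]
lid_ridge [320.6 192.4] 0.69 [ 0.5255 -0.0112  0.035 ]
lid_hook_end [324.6 256.4] 0.92 [ 0.4549 -0.0338  0.012 ]
lid_tongue_end [322.1 102.5] 0.6 [0.6018 0.0077 0.012 ]
```

View pics/w2.png

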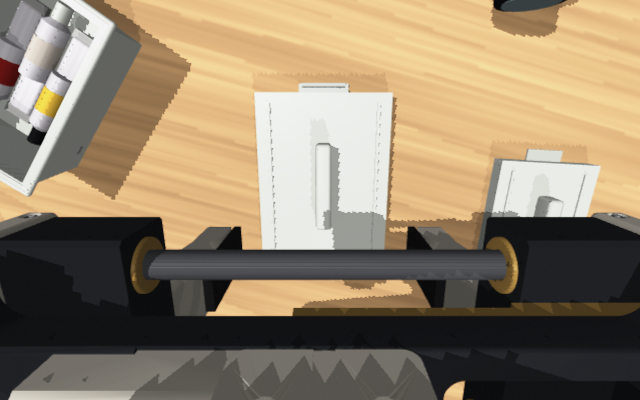

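Call:
{"api": "apply_moves", "payload": {"commands": [[[0.2, 0.1, -3], 0, 0], [[0.2, 0.1, -6], 0, 0], [[0.2, 0.1, -8.5], 0, 0], [[0.2, 0.1, -9.8], 0, 0], [[0.2, 0.1, -10.4], 0, 0], [[0.2, 0.1, -10.4], 0, 0], [[0.2, 0.1, -10.4], 0, 1], [[0.2, 0.1, -10.4], 0, 1], [[0.2, 0.1, -10.4], 0, 1], [[0.2, 0.1, -10.4], 0, 1], [[0.2, 0.1, -10.4], 0, 1], [[0.2, 0.1, -10.4], 0, 1], [[0.2, 0.1, -10.4], 0, 1], [[0.2, 0.1, -10.4], 0, 1]]}}

```text
clock: 6.4
tool_pos: [0.5321, -0.0121, 0.0386]
orientation: [180.0, -0.0, 15.1]
force: [0.4, 0.1, 0.6]
opening: 0.0398
gripper_force: 0.0
```

Call:
{"api": "apply_moves", "payload": {"commands": [[[0, 0, 0], 0, 1], [[0, 0, 0], 0, 1], [[0, 0, 0], 0, 1], [[0, 0, 0], 0, 1], [[0, 0, 0], 0, 1], [[0, 0, 0], 0, 1], [[0, 0, 0], 0, 1], [[0, 0, 0], 0, 1], [[0, 0, 0], 0, 1]]}}

```text
clock: 7.15
tool_pos: [0.532, -0.0121, 0.0384]
orientation: [180.0, 0.0, 15.1]
force: [-0.2, 0.5, -1.0]
opening: 0.0002
gripper_force: 0.0
```

Call:
{"api": "apply_moves", "payload": {"commands": [[[0, 0, 1], 0, 1], [[0, 0, 3], 0, 1], [[0, 0, 6], 0, 1], [[0, 0, 10], 0, 1], [[0, 0, 14], 0, 1], [[0, 0, 14], 0, 1], [[0, 0, 14], 0, 1]]}}

```text
clock: 7.73
tool_pos: [0.5337, -0.0117, 0.1822]
orientation: [-180.0, -0.4, 15.1]
force: [-1.5, 0.1, -0.6]
opening: 0.0004
gripper_force: 0.0
```

Run:
```python
from h import *
P={}
for n in("top","scene"):
    p=snap(n); P[n]=p
    for t,z in dict(tub=0,lid_ridge=.175).items():
        for r in ctrl.spot_point(p,t)[:2]: print(n,t,np.round(r["at"],1),round(r["score"],2),np.round(atz(p,r["at"],z),4))
a=np.array(P["top"]["img"])[165:260,185:285,::-1]
cv2.imwrite("pics/tubtop.png",cv2.resize(a,None,fx=6,fy=6,interpolation=cv2.INTER_CUBIC))
a=np.array(P["scene"]["img"])[115:195,320:420,::-1]
cv2.imwrite("pics/tubscene.png",cv2.resize(a,None,fx=7,fy=7,interpolation=cv2.INTER_CUBIC))
```

```text
top lid_ridge [340.  225.9] 0.84 [ 0.5171 -0.0025  0.175 ]
scene tub [368.2 168. ] 0.83 [0.5685 0.2513 0.    ]
scene lid_ridge [279.2 194. ] 0.86 [ 0.6411 -0.0859  0.175 ]
```

View pics/tubtop.png

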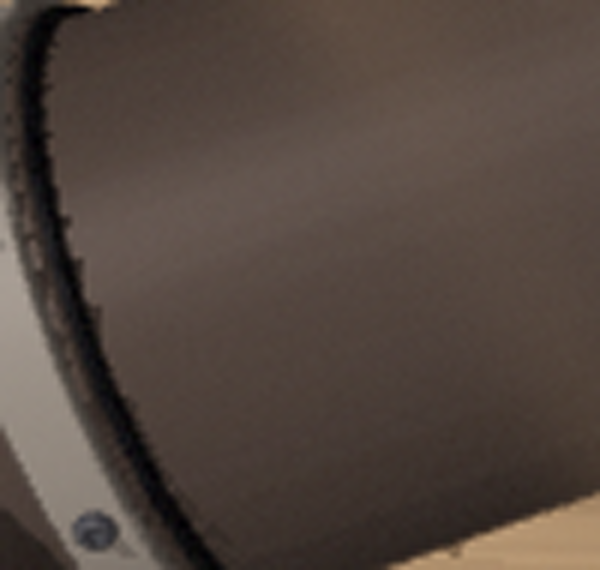

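Run:
```python
from h import *
p=snap("wrist","w3"); q=snap("scene")
for n,p in(("w",p),("s",q)):
  for t,z in dict(lid=0,lid_ridge=.035,lid_hook_end=.012,lid_tongue_end=.012).items():
    for r in ctrl.spot_point(p,t)[:1]: print(n,t,np.round(r["at"],1),round(r["score"],2),np.round(atz(p,r["at"],z),4))
a=np.array(snap("wrist")["img"])[:,100:540,::-1]; b=np.array(q["img"])[80:280,150:430,::-1]
b=cv2.resize(b,None,fx=1.25,fy=1.25); b=cv2.copyMakeBorder(b,0,400-250,0,0,cv2.BORDER_CONSTANT)
cv2.imwrite("pics/c3.png",np.hstack([a,b]))
```

```text
w lid [325.  173.8] 0.85 [ 0.5319 -0.0126  0.    ]
w lid_ridge [324.4 186.2] 0.7 [ 0.5259 -0.0134  0.035 ]
w lid_hook_end [324.  243.8] 0.67 [ 0.4555 -0.032   0.012 ]
w lid_tongue_end [325.2 106.6] 0.94 [0.6014 0.0061 0.012 ]
s lid [281.8 209.6] 0.69 [ 0.5403 -0.015   0.    ]
s lid_ridge [278.1 195.5] 0.65 [ 0.5256 -0.0123  0.035 ]
s lid_hook_end [249.1 186.4] 0.75 [ 0.4337 -0.0354  0.012 ]
s lid_tongue_end [303. 221.] 0.77 [ 0.6097 -0.0058  0.012 ]
```

View pics/c3.png

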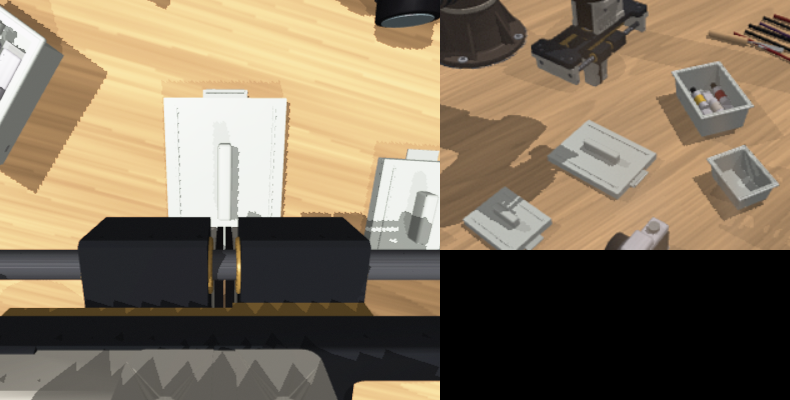

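Run:
```python
from h import *
o=ctrl.get_obs(); print(o["tool_pos"],o["joint_pos"],o["opening"])
q=snap("scene"); w=snap("wrist"); t=o["tool_pos"]
for n,p in(("s",q),("w",w)): print(n,[np.round(proj(p,t+np.array([0,0,d]))).tolist() for d in(0.047,0,-.017)],"ridge",[np.round(proj(p,[.530,-.012,z])).tolist() for z in (0,.015,.035)])
a=np.array(q["img"])[80:240,190:390,::-1]
cv2.imwrite("pics/c4.png",cv2.resize(a,None,fx=4,fy=3.75,interpolation=cv2.INTER_CUBIC))
```

```text
[ 0.53204391 -0.0120748   0.17845516] [ 1.98256821e+01  8.60431466e+00 -2.01527192e+01  1.15350327e-03
 -6.12453767e+01  8.52590100e+01] 0.0006284587657700584
s [[274.0, 131.0], [276.0, 149.0], [276.0, 155.0]] ridge [[280.0, 207.0], [280.0, 202.0], [279.0, 196.0]]
w [[326.0, 273.0], [325.0, 233.0], [325.0, 223.0]] ridge [[324.0, 176.0], [324.0, 179.0], [324.0, 183.0]]
```

View pics/c4.png

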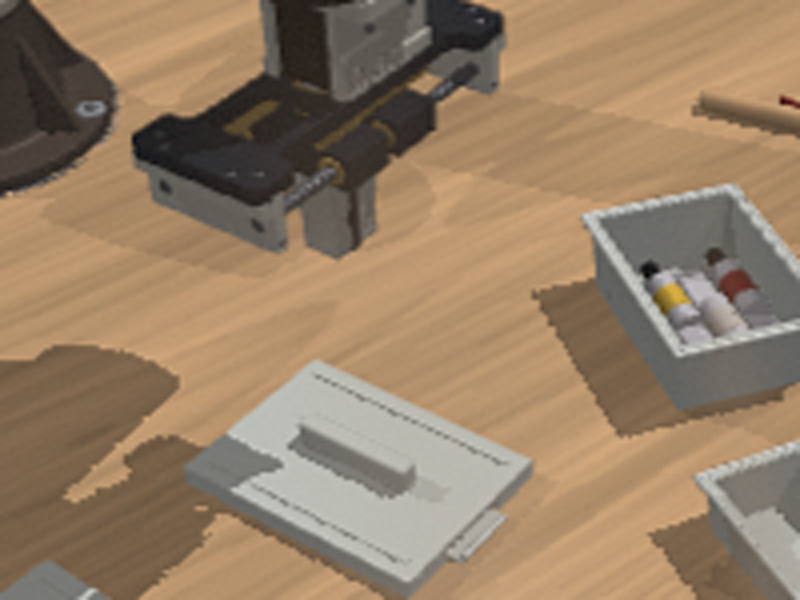

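Call:
{"api": "apply_moves", "payload": {"commands": [[[0, 0, -1], 0, 0.5], [[0, 0, -3], 0, 0.5], [[0, 0, -5], 0, 0.5], [[0, 0, -8], 0, 0.5], [[0, 0, -10], 0, 0.5], [[0, 0, -11.5], 0, 0.5], [[0, 0, -12.5], 0, 0.5], [[0, 0, -12.5], 0, 0.5], [[0, 0, -12.8], 0, 0.5], [[0, 0, -13.3], 0, 0.5], [[0, 0, -13.8], 0, 0.5], [[0, 0, -14.3], 0, 0.5], [[0, 0, -14.8], 0, 0.5]]}}

```text
clock: 9.77
tool_pos: [0.5323, -0.012, 0.0305]
orientation: [-180.0, -0.1, 15.1]
force: [-0.2, 0.8, 0.0]
opening: 0.044
gripper_force: 0.0
```

Call:
{"api": "apply_moves", "payload": {"commands": [[[0, 0, -0.3], 0, 0.5], [[0, 0, -0.6], 0, 0.5], [[0, 0, -0.8], 0, 0.5], [[0, 0, -0.8], 0, 0.5]]}}

```text
clock: 10.1
tool_pos: [0.5318, -0.0122, 0.022]
orientation: [180.0, 0.0, 15.1]
force: [-1.1, -0.5, 0.4]
opening: 0.0437
gripper_force: 0.0
```

Call:
{"api": "apply_moves", "payload": {"commands": [[[0, 0, 0], 0, 1], [[0, 0, 0], 0, 1], [[0, 0, 0], 0, 1], [[0, 0, 0], 0, 1], [[0, 0, 0], 0, 1], [[0, 0, 0], 0, 1], [[0, 0, 0], 0, 1], [[0, 0, 0], 0, 1]]}}

```text
clock: 10.77
tool_pos: [0.5321, -0.0121, 0.0225]
orientation: [180.0, -0.0, 15.1]
force: [-0.5, -0.3, 0.6]
opening: 0.001
gripper_force: 0.0
```

Run:
```python
from h import *
o=ctrl.get_obs(); t=o["tool_pos"]
q=snap("scene"); w=snap("wrist")
for n,p in(("s",q),("w",w)): print(n,[np.round(proj(p,t+np.array([0,0,d])),1).tolist() for d in(0.047,0,-.017)])
for g,r in dict(lid=0,lid_ridge=.035,lid_hook_end=.012,lid_tongue_end=.012).items():
    for x in ctrl.spot_point(q,g)[:1]: print(g,x["at"],x["score"])
a=np.array(q["img"])[120:270,220:340,::-1]; b=np.array(w["img"])[60:310,220:420,::-1]
cv2.imwrite("pics/c5.png",np.hstack([cv2.resize(a,(400,500),interpolation=cv2.INTER_CUBIC),cv2.resize(b,(400,500))]))
```

```text
s [[279.0, 186.4], [280.2, 200.6], [280.6, 205.6]]
w [[325.6, 273.2], [325.2, 233.2], [325.1, 223.2]]
lid [281.2, 207.3] 0.65
lid_ridge [275.6, 193.9] 0.65
lid_hook_end [251.1, 187.1] 0.92
lid_tongue_end [304.9, 216.3] 0.61
```

View pics/c5.png

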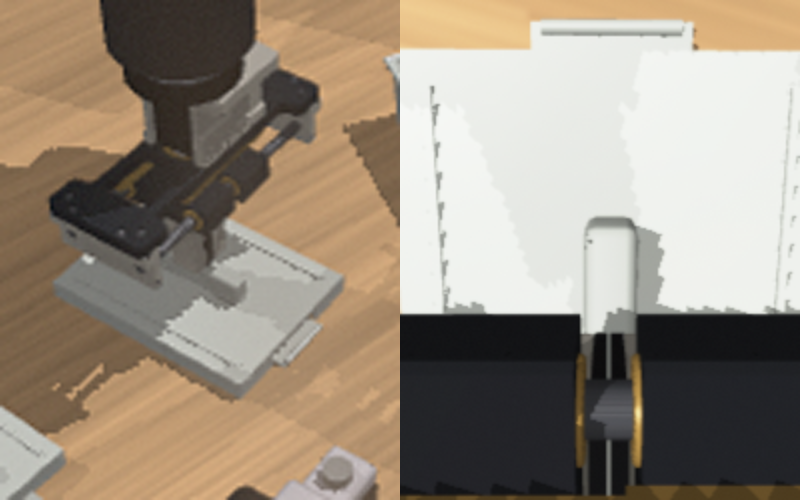

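Call:
{"api": "apply_moves", "payload": {"commands": [[[0, 0, -0.05], 0, 1], [[0, 0, -0.1], 0, 1], [[0, 0, -0.1], 0, 1]]}}

```text
clock: 11.32
tool_pos: [0.532, -0.0121, 0.0213]
orientation: [-180.0, 0.0, 15.1]
force: [0.0, 0.3, -0.2]
opening: 0.0005
gripper_force: 0.0
```

Call:
{"api": "apply_moves", "payload": {"commands": [[[0, 0, -0.05], 0, 1], [[0, 0, -0.1], 0, 1], [[0, 0, -0.1], 0, 1]]}}

```text
clock: 11.57
tool_pos: [0.5321, -0.0121, 0.0212]
orientation: [180.0, -0.0, 15.1]
force: [-3.1, -0.1, 8.2]
opening: 0.0004
gripper_force: 4.4
```

Call:
{"api": "apply_moves", "payload": {"commands": [[[0, 0, 0.6], 0, 0.5], [[0, 0, 0.6], 0, 0.5], [[0, 0, 0.6], 0, 0.5], [[0, 0, 0.6], 0, 0.5], [[0, 0, 0.6], 0, 0.5], [[0, 0, 0.2], 0, 0.5], [[0, 0, -0.3], 0, 0.5], [[0, 0, -0.8], 0, 0.5], [[0, 0, -1.2], 0, 0.5], [[0, 0, -1.2], 0, 1], [[0, 0, -1.2], 0, 1], [[0, 0, -1.2], 0, 1], [[0, 0, -1.2], 0, 1], [[0, 0, -1.2], 0, 1], [[0, 0, -1.2], 0, 1], [[0, 0, -1.2], 0, 1], [[0, 0, -1.2], 0, 1]]}}

```text
clock: 12.98
tool_pos: [0.5322, -0.012, 0.0087]
orientation: [180.0, -0.0, 15.1]
force: [-0.3, 0.1, 1.5]
opening: 0.0136
gripper_force: 30.0
```

Call:
{"api": "apply_moves", "payload": {"commands": [[[0, 0, 1], 0, 1], [[0, 0, 3], 0, 1], [[0, 0, 6], 0, 1], [[0, 0, 9], 0, 1], [[-1, 2, 12], 0, 1], [[-2, 4, 14], -0.1, 1], [[-3, 7, 15], -0.2, 1], [[-4.5, 10, 16], -0.3, 1], [[-6, 13, 16], -0.4, 1], [[-7.5, 16, 16], -0.5, 1], [[-9, 19, 16], -0.6, 1], [[-10.5, 22, 16], -0.674, 1], [[-12, 25, 16], -0.674, 1], [[-13.5, 28, 16], -0.674, 1], [[-15, 31, 16], -0.674, 1], [[-15.5, 33, 16], -0.674, 1], [[-16, 34.3, 16], -0.674, 1], [[-16, 34.3, 16], -0.674, 1]]}}

```text
clock: 14.48
tool_pos: [0.3714, 0.3329, 0.1689]
orientation: [-180.0, -0.0, -23.4]
force: [-0.2, 0.3, -0.8]
opening: 0.0134
gripper_force: 30.0
```

```bash
cat > fit.py <<'E'
from h import *
from scipy.optimize import minimize
def outline(x,y,a,L,W,z,n=60,m=.012):
    c,s=np.cos(a),np.sin(a); R=np.array([[c,-s],[s,c]])
    t=np.linspace(-1,1,n); P=[]
    for k in(1,-1):
        P+= [(k*L/2,v*(W/2-m),k,0) for v in t]+[(v*(L/2-m),k*W/2,0,k) for v in t]
    P=np.array(P); X=P[:,:2]@R.T+[x,y]; N=P[:,2:]@R.T
    return np.c_[X,np.full(len(X),z)],np.c_[N,np.zeros(len(X))]
def projm(p,X):
    T=np.array(p["T"]); q=(X-T[:3,3])@T[:3,:3]
    return np.c_[p["cx"]-p["fx"]*q[:,0]/q[:,2],p["cy"]+p["fy"]*q[:,1]/q[:,2]]
def score(v,views,d=.0025):
    S=0
    for p,g in views:
        X,N=outline(*v,.160,.114,.060)
        def smp(k):
            u=projm(p,X+k*N).astype(np.float32)
            return cv2.remap(g,u[:,0].reshape(-1,1),u[:,1].reshape(-1,1),cv2.INTER_LINEAR,borderValue=np.nan)[:,0]
        D=smp(-d)-smp(d); D=D[np.isfinite(D)]
        S+=np.mean(np.clip(D,-5,60))
    return -S
def fit(views,v0):
    best=None
    for dx in(-.006,0,.006):
        for dy in(-.006,0,.006):
            for da in(-.06,0,.06):
                w=np.array(v0)+[dx,dy,da]
                sm=np.array([w]+[w+e for e in np.diag([.004,.004,.03])])
                r=minimize(score,w,(views,),method="Nelder-Mead",options=dict(initial_simplex=sm,xatol=1e-5,fatol=1e-4))
                if best is None or r.fun<best.fun: best=r
    return best.x,best.fun
def ch(im): # whiteness: blue channel separates white plastic from wood
    return cv2.GaussianBlur(im[:,:,0].astype(np.float32),(0,0),.7)
E
python3 - <<'E'
from fit import *
o=ctrl.get_obs(); print(o["clock"],o["tool_pos"],o["orientation"],o["opening"],o["joint_pos"])
w=snap("wrist","w4"); V=[]
for n in("top","scene"):
    p=ctrl.snapshot(n); g=ch(cv2.imread(f"pics/{n}0.png")); V.append((p,g))
v0=[.556,.251,-.41]
for s in(V[:1],V[1:],V): print(fit(s,v0))
for t,z in dict(tub=0,lid_ridge=.175,lid_tongue_end=.15,lid_hook_end=.15).items():
    for r in ctrl.spot_point(w,t)[:1]: print(t,np.round(r["at"],1),round(r["score"],2),np.round(atz(w,r["at"],z),4))
E
```

```text
14.4833 [0.3713678  0.33288323 0.16886085] [-1.79968263e+02 -6.73346091e-04 -2.34147775e+01] 0.013426469422480533 [ 6.44894800e+01  5.84599320e+00 -2.47936750e+01 -5.67013786e-04
 -5.93285919e+01  2.09603178e+00]
(array([ 0.56161149,  0.24831675, -0.36358321]), np.float64(-45.01919937133789))
(array([ 0.56154646,  0.24465165, -0.36736094]), np.float64(-39.83041763305664))
(array([ 0.56158488,  0.24659008, -0.36788951]), np.float64(-75.27862548828125))
lid_ridge [320.8 259. ] 0.73 [0.3597 0.3403 0.175 ]
lid_tongue_end [323.5  99.6] 0.89 [0.4395 0.3041 0.15  ]
```

View pics/w4.png

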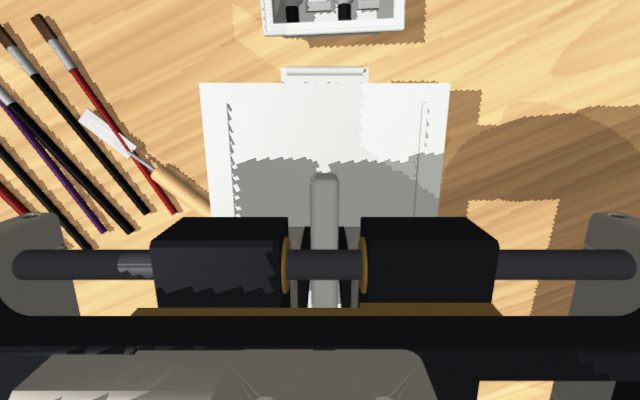

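Run:
```python
from fit import *
o=ctrl.get_obs(); w=snap("wrist"); V=[(w,ch(cv2.imread("pics/w4.png")))]
for n in("top","scene"): V.append((ctrl.snapshot(n),ch(cv2.imread(f"pics/{n}0.png"))))
v0=[.5615,.247,-.368]
for s in(V[:1],V): print(fit(s,v0))
a=np.radians(o["orientation"][2]); u=np.array([np.cos(a),np.sin(a)]); n=np.array([-u[1],u[0]]); t=o["tool_pos"][:2]
for nm,uv,z in(("frontL",(200,83),.175),("frontR",(450,83),.175),("tab",(324,68),.172),("ridgeEnd",(324,173),.195),("tubL",(265,35),.060),("tubR",(403,28),.060)):
    q=atz(w,uv,z)[:2]; print(nm,np.round(q,4),"along/lat",np.round([(q-t)@u,(q-t)@n],4))
```

```text
(array([ 0.56005173,  0.23869667, -0.41441418]), np.float64(-60.0))
(array([ 0.56200311,  0.24567673, -0.36495001]), np.float64(-132.34226989746094))
frontL [0.471  0.3538] along/lat [0.0808 0.0613]
frontR [0.4219 0.2413] along/lat [ 0.0809 -0.0616]
tab [0.4533 0.2951] along/lat [0.0881 0.0004]
ridgeEnd [0.409  0.3145] along/lat [0.0397 0.0004]
tubL [0.5078 0.323 ] along/lat [0.1269 0.0477]
tubR [0.4682 0.2195] along/lat [ 0.132  -0.0629]
```

Call:
{"api": "apply_moves", "payload": {"commands": [[[1, -0.8, -2], 0.044, 1], [[2, -1.6, -4], 0.044, 1], [[3.4, -2.8, -6], 0.044, 1], [[3.4, -2.8, -8], 0.044, 1], [[3.4, -2.8, -8.9], 0.044, 1], [[3.4, -2.8, -8.9], 0.044, 1], [[3.4, -2.8, -8.9], 0.044, 1]]}}

```text
clock: 15.57
tool_pos: [0.4061, 0.303, 0.0797]
orientation: [180.0, -0.0, -21.0]
force: [0.7, 0.3, -1.3]
opening: 0.0136
gripper_force: 30.0
```

Run:
```python
from fit import *
o=ctrl.get_obs(); print(o["clock"],o["tool_pos"],o["orientation"])
w=snap("wrist","w5"); np.savez("w5.npz",**{k:v for k,v in w.items()})
g=ch(cv2.imread("pics/w5.png"))
for v0 in([.562,.2457,-.365],[.562,.243,-.365]): print(fit([(w,g)],v0))
V=[(w,g)]
for n in("top","scene"): V.append((ctrl.snapshot(n),ch(cv2.imread(f"pics/{n}0.png"))))
print(fit(V,[.562,.2457,-.365]))
for r in ctrl.spot_point(w,"tub")[:1]: print(atz(w,r["at"],0),r)
# edge positions in the strip of rows ahead of the lid: print outline projections
for v in([.562,.2457,-.365],[.562,.243,-.365]):
    X,N=outline(*v,.160,.114,.060); u=projm(w,X); print(np.round(u[[0,59,60,119,120,179,180,239]]).tolist())
```

```text
15.5667 [0.40612697 0.30299838 0.07967706] [ 1.79959951e+02 -9.59128746e-03 -2.10011738e+01]
(array([ 0.56638951,  0.24488977, -0.37051611]), np.float64(-37.25346755981445))
(array([ 0.5669328 ,  0.2462992 , -0.37030272]), np.float64(-37.34276580810547))
(array([ 0.56238791,  0.2464882 , -0.36781999]), np.float64(-107.37305450439453))
[[422.0, -309.0], [217.0, -309.0], [218.0, 55.0], [193.0, -272.0], [400.0, 77.0], [241.0, 77.0], [423.0, 54.0], [446.0, -273.0]]
[[428.0, -312.0], [223.0, -312.0], [223.0, 53.0], [198.0, -275.0], [405.0, 75.0], [246.0, 76.0], [428.0, 53.0], [452.0, -275.0]]
```

View pics/w5.png

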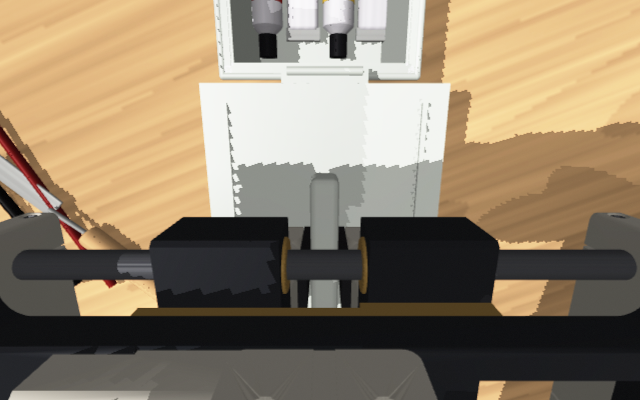

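Call:
{"api": "apply_moves", "payload": {"commands": [[[0.2, -0.1, 0], 0, 1], [[0.2, -0.1, -0.3], 0, 1], [[0.2, -0.1, -0.6], 0, 1], [[0.2, -0.1, -1.0], 0, 1], [[0.2, -0.1, -1.0], 0, 1]]}}

```text
clock: 16.18
tool_pos: [0.408, 0.3018, 0.0689]
orientation: [180.0, 0.0, -21.0]
force: [-0.4, 0.1, 1.6]
opening: 0.0138
gripper_force: 30.0
```

Call:
{"api": "apply_moves", "payload": {"commands": [[[0, 0, -0.2], 0, 1], [[0, 0, -0.4], 0, 1], [[0, 0, -0.4], 0, 1]]}}

```text
clock: 16.43
tool_pos: [0.4081, 0.302, 0.0653]
orientation: [-180.0, -0.0, -21.0]
force: [-1.1, 1.9, 1.8]
opening: 0.0135
gripper_force: 30.0
```

Call:
{"api": "apply_moves", "payload": {"commands": [[[0, 0, -0.2], 0, 1], [[0, 0, -0.4], 0, 1], [[0, 0, -0.4], 0, 1]]}}

```text
clock: 16.68
tool_pos: [0.4078, 0.3021, 0.0611]
orientation: [-180.0, 0.0, -21.0]
force: [-2.6, 3.3, 3.0]
opening: 0.0134
gripper_force: 30.0
```

```bash
cat > tilt.py <<'E'
from h import *
def tilt(tag=None):
    """lid pitch from front panel edge rows (wrist); pivot assumed 28 mm above lid edge at TCP"""
    o=ctrl.get_obs(); w=snap("wrist"); im=np.array(w["img"]).astype(float)[:,:,2]
    if tag: cv2.imwrite(f"pics/{tag}.png",np.array(w["img"])[:,:,::-1])
    print("clock",o["clock"],"tcp",np.round(o["tool_pos"],4),"F",np.round(o["force"],1),"M",np.round(o["moment"],2))
    r={k:ctrl.spot_point(w,k)[:1] for k in("lid_tongue_end","lid_ridge")}
    print({k:(np.round(v[0]["at"],1).tolist(),round(v[0]["score"],2)) for k,v in r.items() if v})
    a=np.radians(o["orientation"][2]); u=np.array([np.cos(a),np.sin(a),0]); t=o["tool_pos"]
    for name,(x,z) in dict(tongue=(75,-16),front=(82,-13),ridgeend=(38.5,7)).items():
        print(name,[(d,np.round(proj(w,t+[0,0,.0193]+(x*np.cos(np.radians(d))-z*np.sin(np.radians(d)))*.001*u+np.array([0,0,1])*.001*(x*np.sin(np.radians(d))+z*np.cos(np.radians(d)))),0).tolist()) for d in(0,4,8,12,16)])
    # ridge-column brightness profile: front edge of panel at columns left/right of tab
    for c in(230,420):
        col=cv2.GaussianBlur(im,(0,0),1)[20:200,c]; gr=np.diff(col); k=np.argsort(-abs(gr))[:6]; print(c,[(int(i)+20,round(float(gr[i]),0)) for i in sorted(k)])
    return w
E
python3 -c "from tilt import *; tilt('w6')"
```

```text
clock 16.6833 tcp [0.4078 0.3021 0.0611] F [-2.6  3.3  3. ] M [0.63 1.03 0.05]
{'lid_tongue_end': ([324.4, 98.9], 0.82), 'lid_ridge': ([325.1, 261.3], 0.92)}
tongue [(0, [325.0, 96.0]), (4, [325.0, 93.0]), (8, [325.0, 91.0]), (12, [325.0, 90.0]), (16, [325.0, 90.0])]
front [(0, [325.0, 81.0]), (4, [325.0, 78.0]), (8, [325.0, 76.0]), (12, [325.0, 75.0]), (16, [325.0, 74.0])]
ridgeend [(0, [325.0, 176.0]), (4, [325.0, 178.0]), (8, [325.0, 181.0]), (12, [325.0, 184.0]), (16, [325.0, 188.0])]
230 [(59, 34.0), (60, 50.0), (61, 38.0), (163, 27.0), (166, -27.0), (167, -28.0)]
420 [(76, -9.0), (78, 9.0), (79, 13.0), (162, -23.0), (163, -30.0), (164, -17.0)]
```

```bash
cat > wid.py <<'E'
from fit import *
def width(im,rows=(90,100,110,120)):
    b=cv2.GaussianBlur(im[:,:,0].astype(np.float32),(0,0),.8); out=[]
    for r in rows:
        g=np.diff(b[r]); L=150+np.argmax(g[150:260]); R=390+np.argmin(g[390:500]); out.append((int(L),int(R),int(R-L)))
    return out
def pitch(im,w):
    pass
E
python3 - <<'E'
from wid import *
for f in("w4","w5","w6"): print(f,width(cv2.imread(f"pics/{f}.png")))
p=ctrl.snapshot("scene"); p2=ctrl.snapshot("top")
g=ch(np.array(p["img"])[:,:,::-1])
a=ch(cv2.imread("pics/scene0.png"))
# tub motion in scene: template match on tub patch from scene0
T=a[150:192,355:402]; r=cv2.matchTemplate(g[130:215,335:425],T,cv2.TM_CCOEFF_NORMED); print("scene tub shift",cv2.minMaxLoc(r)[1],np.array(cv2.minMaxLoc(r)[3])-[20,20])
E
```

```text
w4 [(199, 449, 250), (199, 448, 249), (200, 447, 247), (201, 446, 245)]
w5 [(198, 449, 251), (199, 448, 249), (200, 447, 247), (201, 446, 245)]
w6 [(192, 455, 263), (193, 454, 261), (194, 452, 258), (196, 451, 255)]
scene tub shift 0.9739904403686523 [0 0]
```

Call:
{"api": "apply_moves", "payload": {"commands": [[[-0.1, 0.04, -0.1], 0, 1], [[-0.15, 0.06, -0.3], 0, 1], [[-0.2, 0.08, -0.5], 0, 1], [[-0.25, 0.1, -0.7], 0, 1], [[-0.25, 0.1, -0.9], 0, 1], [[-0.25, 0.1, -0.9], 0, 1]]}}

```text
clock: 17.43
tool_pos: [0.4054, 0.3028, 0.052]
orientation: [180.0, 0.0, -21.0]
force: [1.1, 0.1, 2.5]
opening: 0.0137
gripper_force: 30.0
```

Run:
```python
from wid import *
w=snap("wrist","w7"); print(width(cv2.imread("pics/w7.png")))
o=ctrl.get_obs(); print(o["tool_pos"],o["force"])
g=ch(np.array(ctrl.snapshot("scene")["img"])[:,:,::-1]); a=ch(cv2.imread("pics/scene0.png"))
T=a[150:192,355:402]; r=cv2.matchTemplate(g[130:215,335:425],T,cv2.TM_CCOEFF_NORMED); print("tub",cv2.minMaxLoc(r)[1],np.array(cv2.minMaxLoc(r)[3])-[20,20])
```

```text
[(184, 462, 278), (220, 460, 240), (188, 458, 270), (190, 456, 266)]
[0.40548779 0.30281274 0.05216166] [-0.06588094 -0.09490741  1.2231247 ]
tub 0.9733679294586182 [0 0]
```

Call:
{"api": "apply_moves", "payload": {"commands": [[[0, 0, 2], 0, 1], [[0, 0, 4], 0, 1], [[0, 0, 6], 0, 1], [[0, 0, 7], 0, 1], [[2, -0.7, 7], 0, 1], [[5, -1.8, 7], 0, 1], [[8, -2.9, 7], 0, 1], [[11, -4, 7], 0, 1], [[13, -4.7, 7], 0, 1], [[14.4, -5.2, 7], 0, 1], [[14.4, -5.2, 7], 0, 1], [[14.4, -5.2, 5], 0, 1], [[14.4, -5.2, 3.6], 0, 1], [[14.4, -5.2, 2.9], 0, 1], [[14.4, -5.2, 2.9], 0, 1]]}}

```text
clock: 18.78
tool_pos: [0.5478, 0.2503, 0.0794]
orientation: [179.8, 0.1, -21.0]
force: [0.1, -0.0, -0.3]
opening: 0.0136
gripper_force: 30.0
```

Run:
```python
from wid import *
o=ctrl.get_obs(); print(o["clock"],o["tool_pos"],o["orientation"],o["force"])
w=snap("wrist","w8"); im=cv2.imread("pics/w8.png"); print(width(im,(80,85,90,95)))
# where tub's far end shows ahead of the lid: predicted pixels for far edge & long edges
V=[(w,ch(im))]
for dx in(-4,-2,0,2,4): print(dx,[round(-score([.562+.358*dx/1e3,.246+.934*dx/1e3,-.366],V),1)],end=" ")
print()
for n in("scene",):
    p=snap(n,"s8")
    for t in("lid_tongue_end","lid_hook_end","lid_ridge"):
        print(t,[(np.round(r["at"],1).tolist(),round(r["score"],2)) for r in ctrl.spot_point(p,t)[:1]])
    a=-.366; u=np.array([np.cos(a),np.sin(a),0]); th=np.radians(11); h=o["tool_pos"]+[0,0,.020]
    for nm,(x,z) in dict(tongue=(75,-16.7),hook=(-79,-16.7),ridge=(-2,6.3)).items():
        X=h+(x*np.cos(th)-z*np.sin(th))*.001*u+np.array([0,0,.001*(x*np.sin(th)+z*np.cos(th))]); print(nm,np.round(proj(p,X),1))
```

```text
18.7833 [0.54778688 0.2502673  0.07944558] [ 1.79816359e+02  1.26942112e-01 -2.10150457e+01] [ 0.14662687 -0.01078878 -0.31599937]
[(184, 463, 279), (185, 462, 277), (186, 461, 275), (187, 460, 273)]
-4 [np.float32(7.4)] -2 [np.float32(10.5)] 0 [np.float32(12.3)] 2 [np.float32(8.2)] 4 [np.float32(7.1)] 
lid_tongue_end [([376.6, 152.7], 0.82)]
lid_hook_end [([348.3, 122.6], 0.8)]
lid_ridge [([365.8, 131.3], 0.9)]
tongue [378.9 153.2]
hook [353.1 127.9]
ridge [365.3 131.6]
```

Call:
{"api": "apply_moves", "payload": {"commands": [[[0, 0, -0.2], 0, 1], [[0, 0, -0.4], 0, 1], [[0, 0, -0.5], 0, 1], [[0, 0, -0.5], 0, 1]]}}

```text
clock: 19.37
tool_pos: [0.5494, 0.2508, 0.0762]
orientation: [180.0, 0.0, -21.0]
force: [-0.1, 0.5, -0.0]
opening: 0.0135
gripper_force: 30.0
```

Call:
{"api": "apply_moves", "payload": {"commands": [[[0, 0, -0.1], 0, 1], [[0, 0, -0.15], 0, 1], [[0, 0, -0.15], 0, 1]]}}

```text
clock: 19.62
tool_pos: [0.5495, 0.2509, 0.0748]
orientation: [180.0, 0.0, -21.0]
force: [-0.7, -0.1, -1.1]
opening: 0.0134
gripper_force: 30.0
```

Call:
{"api": "apply_moves", "payload": {"commands": [[[0, 0, -0.1], 0, 1], [[0, 0, -0.15], 0, 1], [[0, 0, -0.15], 0, 1]]}}

```text
clock: 19.87
tool_pos: [0.5495, 0.2509, 0.0733]
orientation: [180.0, 0.0, -21.0]
force: [0.2, 0.1, -1.3]
opening: 0.0138
gripper_force: 30.0
```

Call:
{"api": "apply_moves", "payload": {"commands": [[[0, 0, -0.1], 0, 1], [[0, 0, -0.15], 0, 1], [[0, 0, -0.15], 0, 1]]}}

```text
clock: 20.12
tool_pos: [0.5495, 0.2508, 0.0718]
orientation: [180.0, 0.0, -21.0]
force: [-0.2, -0.1, -2.1]
opening: 0.0135
gripper_force: 30.0
```

Call:
{"api": "apply_moves", "payload": {"commands": [[[0, 0, -0.05], 0, 1], [[0, 0, -0.1], 0, 1], [[0, 0, -0.1], 0, 1]]}}

```text
clock: 20.37
tool_pos: [0.5497, 0.2509, 0.0711]
orientation: [-180.0, -0.0, -21.0]
force: [-0.5, -0.5, 0.2]
opening: 0.0142
gripper_force: 30.0
```

Call:
{"api": "apply_moves", "payload": {"commands": [[[0, 0, -0.05], 0, 1], [[0, 0, -0.1], 0, 1], [[0, 0, -0.1], 0, 1]]}}

```text
clock: 20.62
tool_pos: [0.5499, 0.251, 0.0704]
orientation: [-180.0, -0.0, -21.0]
force: [1.1, -1.2, 3.9]
opening: 0.0133
gripper_force: 30.0
```

Call:
{"api": "apply_moves", "payload": {"commands": [[[0, 0, 0.1], 0, 1], [[0.15, -0.06, 0.17], 0, 1], [[0.3, -0.11, 0.2], 0, 1], [[0.45, -0.17, 0.23], 0, 1], [[0.6, -0.23, 0.26], 0, 1], [[0.75, -0.29, 0.29], 0, 1], [[0.75, -0.29, 0.29], 0, 1]]}}

```text
clock: 21.2
tool_pos: [0.5573, 0.2479, 0.0728]
orientation: [180.0, -0.0, -21.0]
force: [0.6, -1.0, -0.1]
opening: 0.014
gripper_force: 30.0
```

Call:
{"api": "apply_moves", "payload": {"commands": [[[0.09, -0.04, 0.02], 0, 1], [[0.19, -0.07, 0.04], 0, 1], [[0.19, -0.07, 0.04], 0, 1]]}}

```text
clock: 21.45
tool_pos: [0.5591, 0.2473, 0.0733]
orientation: [-180.0, -0.0, -21.0]
force: [0.7, -0.9, -0.7]
opening: 0.0135
gripper_force: 30.0
```

Call:
{"api": "apply_moves", "payload": {"commands": [[[0.05, -0.02, 0.01], 0, 1], [[0.1, -0.04, 0.02], 0, 1], [[0.1, -0.04, 0.02], 0, 1]]}}

```text
clock: 21.7
tool_pos: [0.5599, 0.2469, 0.0734]
orientation: [180.0, 0.0, -21.0]
force: [-1.0, -0.3, 1.0]
opening: 0.0138
gripper_force: 30.0
```

Call:
{"api": "apply_moves", "payload": {"commands": [[[0.05, -0.02, 0.01], 0, 1], [[0.1, -0.04, 0.02], 0, 1], [[0.1, -0.04, 0.02], 0, 1]]}}

```text
clock: 21.95
tool_pos: [0.5603, 0.2465, 0.0733]
orientation: [180.0, 0.1, -21.0]
force: [-3.6, 2.0, -1.8]
opening: 0.0137
gripper_force: 30.0
```

Call:
{"api": "apply_moves", "payload": {"commands": [[[0.05, -0.02, -0.13], 0, 1], [[0.11, -0.04, -0.26], 0, 1], [[0.16, -0.06, -0.4], 0, 1], [[0.21, -0.08, -0.53], 0, 1], [[0.21, -0.08, -0.53], 0, 1]]}}

```text
clock: 22.37
tool_pos: [0.5627, 0.2456, 0.068]
orientation: [180.0, 0.0, -21.0]
force: [-4.6, 0.9, -0.3]
opening: 0.0133
gripper_force: 30.0
```

Call:
{"api": "apply_moves", "payload": {"commands": [[[0.05, -0.02, -0.13], 0, 1], [[0.09, -0.03, -0.27], 0, 1], [[0.14, -0.05, -0.4], 0, 1], [[0.14, -0.05, -0.4], 0, 1]]}}

```text
clock: 22.7
tool_pos: [0.5644, 0.2451, 0.0641]
orientation: [180.0, 0.0, -21.0]
force: [-5.8, 2.0, 0.5]
opening: 0.0134
gripper_force: 30.0
```

Run:
```python
from wid import *
o=ctrl.get_obs(); print(o["tool_pos"],o["force"])
w=snap("wrist","w9"); print(width(cv2.imread("pics/w9.png"),(85,90,95,100,110)))
p=snap("scene","s9"); g=ch(cv2.imread("pics/s9.png")); a=ch(cv2.imread("pics/scene0.png"))
T=a[150:192,355:402]; r=cv2.matchTemplate(g[130:215,335:425],T,cv2.TM_CCOEFF_NORMED); print("tub",cv2.minMaxLoc(r)[1],np.array(cv2.minMaxLoc(r)[3])-[20,20])
```

```text
[0.56436102 0.2450586  0.06411707] [-5.84667865  1.98278622  0.47022446]
[(193, 453, 260), (193, 453, 260), (194, 452, 258), (195, 452, 257), (196, 451, 255)]
tub 0.4969157874584198 [-1 -4]
```

Call:
{"api": "apply_moves", "payload": {"commands": [[[0, 0, -0.1], 0, 1], [[0, 0, -0.2], 0, 1], [[0, 0, -0.2], 0, 1]]}}

```text
clock: 23.05
tool_pos: [0.5649, 0.2451, 0.0625]
orientation: [-180.0, -0.0, -21.0]
force: [-2.4, -0.7, 2.3]
opening: 0.0135
gripper_force: 30.0
```

Call:
{"api": "apply_moves", "payload": {"commands": [[[0, 0, 0], 0, 0.6], [[0, 0, 0], 0, 0.6], [[0, 0, 0], 0, 0.6], [[0, 0, 0], 0, 0.6], [[0, 0, 0], 0, 0.6], [[0, 0, 0], 0, 0.6], [[0, 0, 1], 0, 0.6], [[0, 0, 3], 0, 0.6], [[0, 0, 6], 0, 0.6], [[0, 0, 9], 0, 0.6], [[0, 0, 9], 0, 0.6]]}}

```text
clock: 23.97
tool_pos: [0.5678, 0.247, 0.1598]
orientation: [-179.6, -0.4, -20.9]
force: [0.4, 1.7, 1.3]
opening: 0.0351
gripper_force: 0.0
```

Run:
```python
from wid import *
o=ctrl.get_obs(); print(o["clock"],o["tool_pos"],o["force"])
t=o["tool_pos"]
w=snap("wrist","w10"); s=snap("scene","s10"); im=cv2.imread("pics/w10.png")
a=-.366;u=np.array([np.cos(a),np.sin(a),0]);c=np.array([.563,.2457,0]); n=np.array([-u[1],u[0],0])
for nm,p in(("w",w),("s",s)):
  for k,(x,z) in dict(lid_ridge=(0,85),lid_tongue_end=(77,62),lid_hook_end=(-77,62)).items():
    r=ctrl.spot_point(p,k)[:1]
    print(nm,k,"pred",np.round(proj(p,c+u*x/1e3+[0,0,z/1e3]),1),[(np.round(q["at"],1).tolist(),round(q["score"],2)) for q in r])
# lid front edge: fit lid pose from front/side outlines at home height (168x124 at z=.065) vs raised front
V=ch(im)
print(width(im,(90,110,130,150,170)))
for zf in(.065,.069,.073):
    L,R=[proj(w,c+u*.084+n*k*.062+[0,0,zf]) for k in(1,-1)]; L2,R2=[proj(w,c+u*.02+n*k*.062+[0,0,.065]) for k in(1,-1)]; print(zf,np.round([L,R,L2,R2]).tolist())
for col in(270,380):
    g=np.diff(V[:,col]); k=np.argsort(-abs(g[:215]))[:6]; print(col,[(int(i),int(g[i])) for i in sorted(k)])
```

```text
23.9667 [0.56775314 0.24699261 0.15984193] [0.4184585  1.66995846 1.29728763]
w lid_ridge pred [328.7 203.7] []
w lid_tongue_end pred [329.  105.2] [([327.8, 108.7], 0.77)]
w lid_hook_end pred [328.2 276.2] [([326.2, 276.1], 0.68)]
s lid_ridge pred [368.2 142.3] [([367.7, 142.6], 0.87)]
s lid_tongue_end pred [380.6 168.4] [([382.0, 166.8], 0.86)]
s lid_hook_end pred [355.3 132.4] [([355.3, 129.8], 0.85)]
[(236, 462, 226), (249, 406, 157), (251, 405, 154), (252, 403, 151), (253, 402, 149)]
0.065 [[252.0, 96.0], [406.0, 96.0], [256.0, 175.0], [402.0, 175.0]]
0.069 [[251.0, 96.0], [408.0, 96.0], [256.0, 175.0], [402.0, 175.0]]
0.073 [[250.0, 95.0], [409.0, 96.0], [256.0, 175.0], [402.0, 175.0]]
270 [(95, 25), (96, 47), (97, 26), (136, 27), (143, 24), (151, 24)]
380 [(2, -44), (3, -50), (95, 44), (96, 68), (97, 31), (143, -28)]
```

Call:
{"api": "apply_moves", "payload": {"commands": [[[1.5, -0.6, 0], 0, 1], [[3, -1.15, 0], 0, 1], [[4.5, -1.7, 0], 0, 1], [[6, -2.3, 0], 0, 1], [[6, -2.3, -2], 0, 1], [[6, -2.3, -4], 0, 1], [[6, -2.3, -6], 0, 1], [[6, -2.3, -7.5], 0, 1], [[6, -2.3, -8.3], 0, 1], [[6, -2.3, -8.7], 0, 1], [[6, -2.3, -8.7], 0, 1]]}}

```text
clock: 25.28
tool_pos: [0.6241, 0.2219, 0.0643]
orientation: [179.9, 0.1, -21.0]
force: [0.0, -0.1, 0.3]
opening: 0.0002
gripper_force: 0.0
```

Call:
{"api": "apply_moves", "payload": {"commands": [[[0, 0, -0.15], 0, 1], [[0, 0, -0.3], 0, 1], [[0, 0, -0.4], 0, 1], [[0, 0, -0.4], 0, 1]]}}

```text
clock: 25.62
tool_pos: [0.6246, 0.2224, 0.0619]
orientation: [-180.0, -0.0, -21.0]
force: [0.3, -0.3, 0.0]
opening: 0.0004
gripper_force: 0.0
```

Call:
{"api": "apply_moves", "payload": {"commands": [[[0, 0, -0.1], 0, 1], [[0, 0, -0.2], 0, 1], [[0, 0, -0.3], 0, 1], [[0, 0, -0.3], 0, 1]]}}

```text
clock: 25.95
tool_pos: [0.6243, 0.2222, 0.0582]
orientation: [180.0, 0.0, -21.0]
force: [0.0, -0.2, 0.3]
opening: 0.0004
gripper_force: 0.0
```

Call:
{"api": "apply_moves", "payload": {"commands": [[[0, 0, -0.05], 0, 1], [[0, 0, -0.1], 0, 1], [[0, 0, -0.1], 0, 1]]}}

```text
clock: 26.2
tool_pos: [0.6245, 0.2222, 0.0575]
orientation: [-180.0, -0.0, -21.0]
force: [-0.1, -0.9, 0.4]
opening: 0.0005
gripper_force: 0.6
```

Call:
{"api": "apply_moves", "payload": {"commands": [[[0, 0, -0.05], 0, 1], [[0, 0, -0.1], 0, 1], [[0, 0, -0.1], 0, 1]]}}

```text
clock: 26.45
tool_pos: [0.6246, 0.2223, 0.0569]
orientation: [-180.0, -0.0, -21.0]
force: [-0.9, 0.2, 5.7]
opening: 0.0004
gripper_force: 2.5
```

Call:
{"api": "apply_moves", "payload": {"commands": [[[0, 0, -0.05], 0, 1], [[0, 0, -0.1], 0, 1], [[0, 0, -0.1], 0, 1]]}}

```text
clock: 26.7
tool_pos: [0.6247, 0.2223, 0.0566]
orientation: [-180.0, -0.0, -21.0]
force: [-2.7, -0.9, 9.2]
opening: 0.0004
gripper_force: 4.5
```

Call:
{"api": "apply_moves", "payload": {"commands": [[[0, 0, -0.05], 0, 1], [[0, 0, -0.1], 0, 1], [[0, 0, -0.1], 0, 1]]}}

```text
clock: 26.95
tool_pos: [0.6248, 0.2224, 0.0562]
orientation: [-180.0, -0.1, -21.0]
force: [-4.5, -0.8, 13.0]
opening: 0.0005
gripper_force: 6.5
```

Call:
{"api": "apply_moves", "payload": {"commands": [[[0, 0, -0.05], 0, 1], [[0, 0, -0.1], 0, 1], [[0, 0, -0.1], 0, 1]]}}

```text
clock: 27.2
tool_pos: [0.6249, 0.2224, 0.0549]
orientation: [-179.9, -0.1, -21.0]
force: [-3.1, -1.5, 9.4]
opening: 0.0004
gripper_force: 4.5
```

Call:
{"api": "apply_moves", "payload": {"commands": [[[0, 0, -0.03], 0, 1], [[0, 0, -0.06], 0, 1], [[0, 0, -0.06], 0, 1]]}}

```text
clock: 27.45
tool_pos: [0.6249, 0.2223, 0.0539]
orientation: [-180.0, -0.1, -21.0]
force: [-1.4, -0.7, 4.4]
opening: 0.0003
gripper_force: 2.3
```

Call:
{"api": "apply_moves", "payload": {"commands": [[[0, 0, -0.05], 0, 1], [[0, 0, -0.1], 0, 1], [[0, 0, -0.1], 0, 1]]}}

```text
clock: 27.7
tool_pos: [0.6242, 0.2222, 0.0513]
orientation: [180.0, 0.0, -21.0]
force: [-0.4, 0.0, 0.0]
opening: 0.0006
gripper_force: 0.0
```

Call:
{"api": "apply_moves", "payload": {"commands": [[[0, 0, -0.05], 0, 1], [[0, 0, -0.1], 0, 1], [[0, 0, -0.1], 0, 1]]}}

```text
clock: 27.95
tool_pos: [0.6243, 0.2221, 0.0512]
orientation: [180.0, 0.0, -21.0]
force: [-3.1, -1.4, 6.4]
opening: 0.0008
gripper_force: 3.1
```

Call:
{"api": "apply_moves", "payload": {"commands": [[[0, 0, 2], 0, 1], [[0, 0, 4], 0, 1], [[-2, 0.8, 5], 0, 1], [[-5, 1.9, 5], 0, 1], [[-8, 3.05, 5], 0, 1], [[-10.5, 4, 5], 0, 1], [[-11.9, 4.55, 5], 0, 1], [[-11.9, 4.55, 4], 0, 1], [[-11.9, 4.55, 2], 0, 1], [[-11.9, 4.55, 1], 0, 1], [[-11.9, 4.55, 0.5], 0, 1], [[-11.9, 4.55, 0.5], 0, 1]]}}

```text
clock: 28.95
tool_pos: [0.505, 0.2668, 0.0541]
orientation: [179.8, 0.1, -21.1]
force: [0.7, -0.5, 0.1]
opening: 0.0007
gripper_force: 0.0
```

Call:
{"api": "apply_moves", "payload": {"commands": [[[0, 0, -0.1], 0, 1], [[0, 0, -0.2], 0, 1], [[0, 0, -0.2], 0, 1]]}}

```text
clock: 29.2
tool_pos: [0.5059, 0.2678, 0.0541]
orientation: [-180.0, -0.0, -21.0]
force: [-0.0, 0.7, -0.5]
opening: 0.0007
gripper_force: 0.0
```

Call:
{"api": "apply_moves", "payload": {"commands": [[[0, 0, -0.1], 0, 1], [[0, 0, -0.2], 0, 1], [[0, 0, -0.2], 0, 1]]}}

```text
clock: 29.45
tool_pos: [0.5055, 0.2677, 0.0518]
orientation: [-180.0, -0.0, -21.0]
force: [-0.3, -0.7, 1.1]
opening: 0.0004
gripper_force: 0.0
```

Call:
{"api": "apply_moves", "payload": {"commands": [[[0, 0, -0.05], 0, 1], [[0, 0, -0.1], 0, 1], [[0, 0, -0.1], 0, 1]]}}

```text
clock: 29.7
tool_pos: [0.5055, 0.2678, 0.0512]
orientation: [-180.0, -0.0, -21.0]
force: [-0.4, -0.2, 4.0]
opening: 0.0006
gripper_force: 2.0
```

Call:
{"api": "apply_moves", "payload": {"commands": [[[0, 0, 2], 0, 1], [[0, 0, 5], 0, 1], [[0, 0, 9], 0, 1], [[-3, 2, 13], 0, 1], [[-4, 3, 16], 0, 1], [[-4, 3, 16], 0, 1], [[-4, 3, 16], 0, 1], [[-4, 3, 16], 0, 1]]}}

```text
clock: 30.37
tool_pos: [0.4651, 0.298, 0.211]
orientation: [-179.9, 0.0, -21.0]
force: [0.6, -0.5, -0.9]
opening: 0.0003
gripper_force: 0.0
```

Run:
```python
from wid import *
o=ctrl.get_obs(); print(o["clock"],o["tool_pos"])
w=snap("wrist","w11"); s=snap("scene","s11")
a=-.366;u=np.array([np.cos(a),np.sin(a),0]);c=np.array([.563,.2457,0])
for nm,p in(("w",w),("s",s)):
  for k,(x,z) in dict(lid_ridge=(0,85),lid_tongue_end=(77,62),lid_hook_end=(-77,62),tub=(0,0)).items():
    r=ctrl.spot_point(p,k)[:1]
    print(nm,k,"pred",np.round(proj(p,c+u*x/1e3+[0,0,z/1e3]),1),[(np.round(q["at"],1).tolist(),round(q["score"],2)) for q in r])
for k in("small_tub","small_lid","camera"):
    r=ctrl.spot_point(s,k)[:1]; print(k,[np.round(atz(s,q["at"],0),3) for q in r])
```

```text
30.3667 [0.46510035 0.29799109 0.21101555]
w lid_ridge pred [340.4  60.8] [([337.4, 65.0], 0.57)]
w lid_tongue_end pred [340.3 -29.3] []
w lid_hook_end pred [338.2 146.9] [([335.6, 147.3], 0.9)]
w tub pred [336.7  72.5] []
s lid_ridge pred [368.2 142.3] [([369.8, 144.6], 0.81)]
s lid_tongue_end pred [380.6 168.4] []
s lid_hook_end pred [355.3 132.4] [([351.8, 128.4], 0.96)]
s tub pred [365.2 167.9] [([362.9, 167.0], 0.59)]
small_tub [array([0.745, 0.135, 0.   ])]
small_lid [array([ 0.555, -0.228,  0.   ])]
camera [array([ 0.772, -0.121,  0.   ])]
```

```bash
python3 -c "
from plant import ctrl
print(ctrl.close_job())"
```

```text
the job is handed in; nothing more can be done
None
```

The lid is hooked and snapped shut on the larger tub, and I've handed the job in at about 30 s; no verdict came back. Touching both ends put them at the same height, level with home, and the smaller tub, its lid and the camera still show at their places.

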